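Press the filter cartridge cap home with the bench clamp and release it

ROBOT

A 7-joint arm with a two-finger parallel gripper is mounted at the origin on the work surface. World frame = base frame: x ahead of the robot, y to its left, z up, the work surface at z = 0. Lengths are in m, angles in rad, forces in N, time in s.
With the tool pointing down it reaches from about 0.425 to 0.925 m from the base axis. Payload 6.8 kg.
Tool frame: the origin (TCP) lies at the very end of the fingers, on their centre line; the grasp point (between the pads) lies 19 mm behind it (pinch_z is the x of the grasp point in the tool frame, in m); x points along the fingers, z is the direction in which the jaws open and shut, and the axes are right-handed (so a half turn about x gives the same grasp; the last joint's range is limited). The gripper opens to 85 mm and grips with 20 to 120 N. Pads are 22 mm wide; open, the fingers measure 114 mm over their backs; the gripper's body (76 mm by 85 mm) begins 54 mm behind the grasp point. The pads swing forward as they close: fully open they stand 13 mm farther back than shut.
Start: joints at [1.002, 0.477, 0.022, 1.555, -0.011, 1.109, -0.083], TCP at [0.3, -0.605, 0.231] pointing down, gripper open.
Joint ranges: [-2.96, 2.96], [-0.34, 2.1], [-1.41, 1.46], [0.24, 2.44], [-1.37, 4.51], [0.17, 1.92], [-2.96, 2.96]. Speed limits (rad/s): [2.39, 2.39, 3.14, 3.14, 3.14, 3.14, 3.14].

INTERFACE

Orientations are given as a unit quaternion [x, y, z, w].
In Python, from rig import get_obs, camera, sign_off, pinch_z gives the robot as it stands.
- The arm moves only by the shell command python3 -m jog 'ROWS' [OPENING] [FORCE]. ROWS is JSON, a list of rows, each a list of 4 numbers: the shift along the world's x, y, z in m, then the turn about the world's z in rad. A call has 1 to 20 rows; each row is the pose to reach, as a shift and turn from the pose measured when the call began; what a row does not reach only later rows make up. A row lasts 1/12 s, in which the tool goes at most 41.7 mm and 7.16 degrees, less where a joint would pass 70% of its speed; a pose out of reach is approached as far as the arm can. A call with a gripper value outside its range is refused whole. OPENING is the closure, from -1 (fully open) to 1 (shut), so that 0 is half open, set as the call begins (- or left out, the last holds). The fingers move at their own pace and stop on an object; FORCE is the grip in N (left out, the last holds). Time passes only in rows, so rows that repeat a pose let the fingers close. It gives the time, the measured TCP pose, the force and the opening at its end, in the units of the state.
- get_obs(): the state, without advancing time (a new reading comes with each control period).
- camera(name): name is "scene" or "top"; returns a dict with "image" (400x640x3 uint8, red, green, blue), "range_z" (400x640 float32, m along the optical axis (not along the pixel's ray), 0 where there is no reading), "vertical_fov" (degrees; the focal length in pixels is half the picture's height over the tangent of half this angle, whatever the lens; pixels are square), "cx", "cy" (the principal point, pixels), "world_to_cam" (4x4, takes a point from world to camera coordinates). Camera axes: x right, y up, looking along -z (the intrinsics and any distortion apply to the point x, -y, -z); pixel columns grow to the right and rows downward; lengths in m; the calibration is good to about 2 mm. A picture is of the moment at which its call begins.
- sign_off(): hands the job in, once; it reports no verdict.
The state is a dict: "time": time; "joints": joint angles; "qd": joint speeds; "joint_torque": joint torques, N m; "eef_pos": TCP position; "ee_rot": TCP orientation; "contact_force": force on the tool from outside, world axes, zero at the start; "wrist_torque": the same for the moment, N m; "opening": finger opening in m.
Only numpy, scipy, OpenCV 4.12 (cv2) and the standard library are available. Lean on these libraries where they do the work, as an engineer would, in place of code of your own. Each camera call takes 0.05 s, during which the arm holds its last target.

TASK

Use the quick clamp on the cabinet floor to press the filter cartridge's push-fit cap fully home: squeeze the sprung trigger towards the handle, stroke after stroke, until the clamp bears firmly on the closed cap, and hold it there for a moment, but be gentle, the cap cracks if it is pressed hard. Then press the release tab down until the jaw has sprung all the way back open, and leave the clamp at rest with the capped cartridge lying in its trough. Work only the trigger and the tab: do not push the jaw, cap or cartridge by hand, and leave the other things alone.

Things in the scene. Friction and masses are not known exactly. Their poses are not given: they have to be found in the camera images.
- clamp: Bench quick clamp fixed on a 330 x 100 x 12 mm board. Origin on the floor under the trigger; z up; x along the bar from the handle to the moving jaw. Along x (mm): black housing -45 to 110 (44 wide, top at 60), handle post -42 to -28, trigger -5 to 5, release tab 50 to 74, fixed jaw 110 to 118 (top at 80), trough 118 to 196 (58 wide, walls 62 high), moving jaw 232 to 254 when open (top at 88).
- handle_top (a point): Centre of the top of the fixed handle post (14 mm thick along x, 36 mm wide), 125 mm above the floor; axes as clamp.
- trigger_face (a point): Centre of the trigger's front face (turned to the tab), 105 mm above the floor. The trigger is an upright grey paddle 10 mm thick, 36 mm wide, top at 125 mm. Axes as clamp: it is squeezed towards this frame's -x. The space before it is free for 45 mm, so it can be pushed with closed fingertips or pinched against the handle (47 mm over both at rest).
- trigger (a joint): Travel towards the handle, 0 at rest to 0.018 m (hard stop); it springs back. Drives the jaw one to one after 1 to 2 mm of play. A stroke of 14 to 17 mm gains 2 teeth (12 mm); let it come fully back, with a moment's pause, between strokes. Push needed: 4 to 9 N while the jaw walks free or slides the cartridge (springs; brief spikes at each tooth), 4 N more while the cap slides in, then 5 N more per mm once it is home.
- jaw (a joint): Travel of the moving jaw towards the cap: 0 fully open (start), up to 0.048 m. It keeps the ratchet tooth reached (steps of 6 mm) when the trigger comes back; a spring opens it fully, in about half a second, while the release tab is held down.
- pad_face (a point): Centre of the front face of the moving jaw's rubber pad (30 x 30 mm), 67 mm above the floor, the face that meets the cap; axes as clamp. The pad is sprung, 5 N per mm, 6 mm of give.
- stop_face (a point): Centre of the face of the adjustable stop on the fixed jaw, 66 mm above the floor, against which the cartridge's blind end is pressed; it stands 0 to 10 mm out of the fixed jaw and does not move.
- cartridge_mid (a point): Centre of the cartridge body, a white ribbed block 66 mm long, 40 mm wide and high, loose in the trough, about 0.18 kg; x along the bar, towards its cap. Its blind end lies 33 mm to -x; at the start a gap of some mm lies between it and the stop, which the clamp closes first.
- cap_face (a point): Centre of the outer face of the cartridge's black cap, a 36 x 36 x 12 mm block at the cartridge's +x end; x along the bar. Home, this face is 45 mm from the cartridge centre.
- cap (a joint): How far the cap has been pushed in: 0.010 m is fully home (no gap), 0 to 0.004 at the start. It sticks where it is and slides at 4 N. Pressing harder than 18 N cracks it.
- tab_top (a point): Centre of the top of the grey release tab (24 mm along x, 30 mm wide), 74 mm above the floor when up; axes as clamp.
- tab (a joint): How far the release tab is pressed down: 0 up, 0.008 m at its hard stop; sprung, about 1 N rising to 4 N at the stop. The teeth let go from about 5 mm on, and only while the trigger is let go.
- turntable: White plastic turntable disc 270 mm across, 22 mm high, carrying three bystanders; bystander.
- tub: Closed blue filter media tub on the turntable, 102 mm across, 87 mm high; bystander, origin at its underside.
- bell: White gravel vacuum bell on the turntable, 52 mm across, 150 mm high; bystander, origin at its underside.
- food_jar: Clear jar on the turntable, 56 mm across, 85 mm high; bystander, origin at its underside.
- check_valve: Black check valve lying near the clamp, a disc 32 mm across, 16 mm high, with two barbs; bystander, origin at its underside.
- shrimp_cave: Terracotta shrimp cave, an arch 90 x 88 mm, 46 mm high; bystander, origin at its underside.
- scraper: Grey algae scraper lying flat, 160 mm long, 14 mm high; bystander, origin at its underside.
Mind the look-alikes: they are no part of the job. What is shaped like the part that bears cartridge_mid but pink is not meant.

How it is judged:
On the way, in this order (a step that is already met when the one before it is completed fails the run):
1. the cap is fully home and the clamp bears on it (over 5 N) for 0.2 s (value of joint cap above 0.009 m and contact force between jaw and cap above 5 N), for 0.2 s.
2. the tab is pressed and the jaw has sprung fully open (value of joint tab above 0.004 m and value of joint jaw below 0.003 m), for 0.05 s.
At the end, for the whole second after the job is handed in: The cap is within 1 mm of fully home, the jaw is back within 3 mm of fully open, trigger and tab are at rest (within 2 mm), and the cartridge lies upright and still in the trough with its centre within 45 mm of the stop face (value of joint cap above 0.009 m and value of joint jaw below 0.003 m and value of joint each of trigger, tab below 0.002 m and horizontal distance between cartridge_mid and stop_face below 0.045 m and angle between cartridge_mid's own z axis and vertical below 0.1 rad and linear speed of cartridge below 0.01 m/s); the robot touches nothing.
It fails at once if the cap is pressed with more than 18 N (contact force between jaw and cap above 18 N).
It fails at once if the robot touches the cartridge or its cap (contact force between the arm and cartridge above 0.5 N).
It fails at once if the robot's fingers touch the cartridge or its cap (contact force between the fingers and cartridge above 0.5 N).
It fails at once if the robot pushes the moving jaw (contact force between any of the arm, the fingers and jaw above 0.5 N).
It fails at once if a bystander is moved by more than 20 mm (distance of any of tub, bell, food_jar, check_valve, shrimp_cave, scraper from where it was at the start of the episode above 0.02 m).
It also fails if it takes over 58 s, if anything falls off the work surface, if the arm or the gripper's body presses on something with over 40 N, if the wrist force passes 120 N, or if a joint passes its speed limit or range.

## Working session

There is one attempt and no reset: what is moved stays moved. The work goes in short steps, Python scripts to look and compute and a shell command to move; the robot and the scene stay as the last step left them, time stands still between calls to the robot, and variables do not carry over. Pictures are saved under pics/ and viewed, and the job is handed in when it is done.

```bash
ls; mkdir -p pics
python3 - <<'E'
from rig import get_obs,camera,pinch_z
import cv2,numpy as np
print(pinch_z, {k:np.round(v,3).tolist() for k,v in get_obs().items()})
for n in("scene","top"):
    c=camera(n); cv2.imwrite(f"pics/{n}0.png",c["image"][:,:,::-1]); np.savez(f"{n}0.npz",**c)
    print(n,c["vertical_fov"],c["cx"],c["cy"],np.round(c["world_to_cam"],3).tolist(),[k for k in c])
E
```

```text
pics
-0.0187 {'time': 0.0, 'joints': [1.002, 0.478, 0.022, 1.556, -0.012, 1.109, -0.083], 'qd': [0.0, -0.001, 0.001, 0.002, -0.002, 0.0, -0.001], 'joint_torque': [0.0, -59.647, 1.608, -28.121, 0.013, 0.009, 0.0], 'eef_pos': [0.3, -0.604, 0.23], 'ee_rot': [0.373, 0.602, -0.372, 0.6], 'contact_force': [0.198, 0.001, 0.214], 'wrist_torque': [0.013, -0.018, 0.017], 'opening': 0.085}
scene 46.97232724006264 318.78953847730185 194.35614655007527 [[0.123, 0.992, -0.001, -0.087], [-0.84, 0.105, 0.532, 0.424], [0.528, -0.065, 0.847, -1.544], [0.0, 0.0, 0.0, 1.0]] ['image', 'range_z', 'vertical_fov', 'cx', 'cy', 'world_to_cam']
top 46.62812518038765 314.71154961669566 205.5450741352252 [[0.002, -1.0, -0.023, 0.023], [0.987, -0.002, 0.161, -0.576], [-0.161, -0.023, 0.987, -1.287], [0.0, 0.0, 0.0, 1.0]] ['image', 'range_z', 'vertical_fov', 'cx', 'cy', 'world_to_cam']
```

View pics/scene0.png

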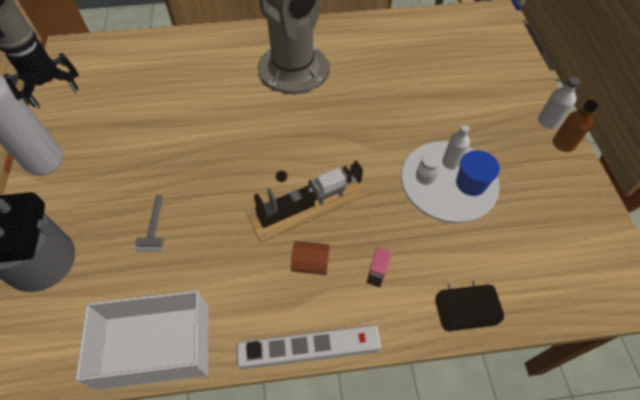

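View pics/top0.png

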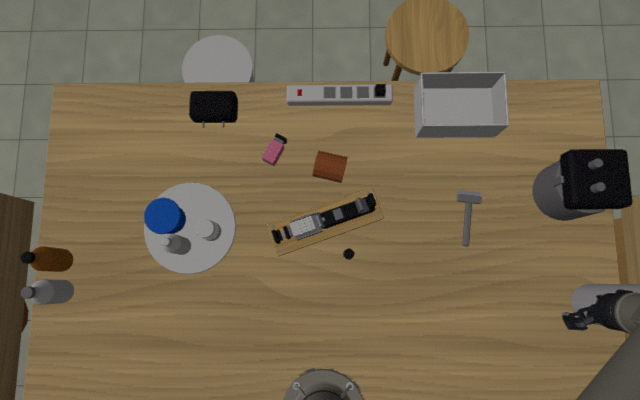

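The top view shows the clamp at about (325,220), with the white cartridge in its trough at (303,227). The pink look-alike lies on the table at (275,150) and is not part of the job. The handle end is at (370,203) and the moving jaw at (277,236). Next I'll enlarge the clamp and measure it.

```bash
cat > h.py <<'E'
import numpy as np,cv2
def cloud(c):
    z=c["range_z"].astype(float);H,W=z.shape
    f=H/2/np.tan(np.radians(float(c["vertical_fov"]))/2)
    v,u=np.mgrid[:H,:W]
    P=np.stack([(u-c["cx"])*z/f,-(v-c["cy"])*z/f,-z,np.ones_like(z)],-1)
    return (P@np.linalg.inv(c["world_to_cam"]).T)[...,:3]
def proj(c,p):
    f=c["range_z"].shape[0]/2/np.tan(np.radians(float(c["vertical_fov"]))/2)
    q=np.c_[np.atleast_2d(p),np.ones(len(np.atleast_2d(p)))]@c["world_to_cam"].T
    return np.c_[c["cx"]+f*q[:,0]/-q[:,2],c["cy"]-f*q[:,1]/-q[:,2]]
E
python3 - <<'E'
from h import *
t=np.load("top0.npz");s=np.load("scene0.npz")
a=cv2.resize(t["image"][180:265,255:395],None,fx=5.5,fy=5.5,interpolation=2)[:,:,::-1]
cv2.imwrite("pics/topcrop.png",a)
b=cv2.resize(s["image"][155:245,240:375],None,fx=5.5,fy=5.5,interpolation=2)[:,:,::-1]
cv2.imwrite("pics/scenecrop.png",b)
for n,c in(("top",t),("scene",s)):
    P=cloud(c)
    X,Y,Z=P[...,0],P[...,1],P[...,2]
    print(n,"table z",np.median(Z[(X>.4)&(X<.5)&(abs(Y)<.1)]))
    m=(X>.45)&(X<.75)&(Y>-.2)&(Y<.2)&(Z>.05)&(Z<.2)
    # top view height grid
    for lo,hi in((.006,.02),(.05,.064),(.066,.079),(.08,.095),(.115,.135)):
        k=(X>.5)&(X<.72)&(Y>-.2)&(Y<.2)&(Z>lo)&(Z<hi)
        q=P[k]; print(lo,hi,k.sum(),np.round(q.mean(0),3) if len(q) else'')
        if len(q)>5:
            r=cv2.minAreaRect(q[:,:2].astype(np.float32)*1000);print("  rect",np.round(r[0]),np.round(r[1]),round(r[2],1))
E
```

```text
top table z 0.0016346705555405627
0.006 0.02 1552 [ 0.567 -0.031  0.012]
  rect [609.  -0.] [400. 218.] 89.7
0.05 0.064 626 [ 0.554 -0.05   0.059]
  rect [585. -43.] [204. 214.] 66.9
0.066 0.079 175 [ 0.545 -0.032  0.074]
  rect [536.  -2.] [ 47. 277.] 16.2
0.08 0.095 372 [0.519 0.049 0.086]
  rect [532.   1.] [ 42. 289.] 18.9
0.115 0.135 117 [ 0.576 -0.118  0.124]
  rect [ 576. -117.] [35. 46.] 18.7
scene table z 0.00056418058025276
0.006 0.02 1674 [ 0.568 -0.016  0.012]
  rect [608.  -1.] [214. 357.] 0.0
0.05 0.064 879 [ 0.555 -0.038  0.059]
  rect [549. -15.] [200. 257.] 55.5
0.066 0.079 298 [0.54  0.001 0.073]
  rect [533.  -4.] [ 43. 291.] 18.9
0.08 0.095 398 [0.526 0.032 0.085]
  rect [535.  -5.] [ 40. 290.] 20.0
0.115 0.135 138 [ 0.577 -0.12   0.123]
  rect [ 575. -119.] [37. 47.] 18.0
```

View pics/topcrop.png

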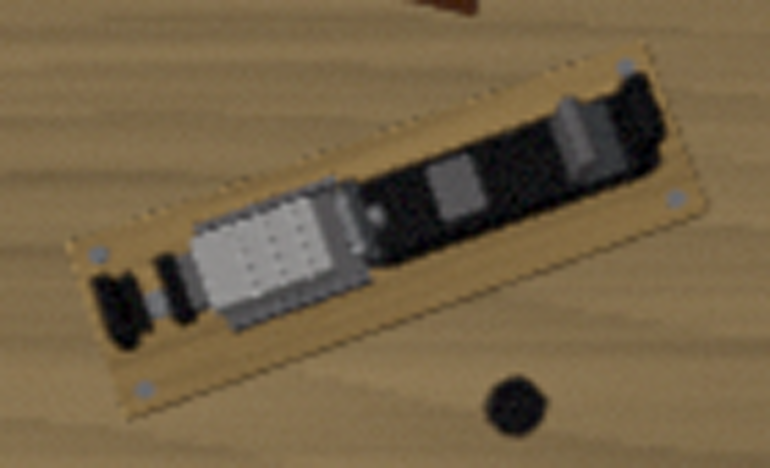

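View pics/scenecrop.png

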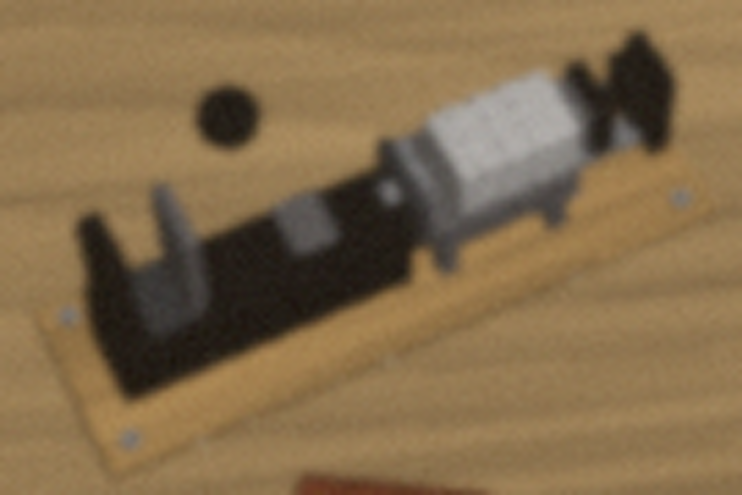

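Both crops agree: the handle post is black, the grey trigger paddle sits in front of it, then the grey tab, the stop pin, the white cartridge with its black cap, and the moving jaw. I'll refine the clamp frame by fitting, then check it with an overlay.

```bash
cat > fit.py <<'E'
from h import *
from scipy.optimize import minimize
cs={n:np.load(n+"0.npz") for n in("top","scene")}
th0=np.radians(108.8)
for n,c in cs.items():
    P=cloud(c).reshape(-1,3)
    near=(np.abs(P[:,0]-.54)<.12)&(np.abs(P[:,1]+.01)<.19)
    def loc(p,o,th): 
        d=p[:,:2]-o; e=np.array([np.cos(th),np.sin(th)]); f=np.array([-e[1],e[0]])
        return d@e,d@f
    # angle from board: board-coloured points z .008-.016 rect
    o=np.array([.570,-.1005])
    x,y=loc(P,o,th0)
    k=(P[:,2]>.007)&(P[:,2]<.017)&(abs(y)<.075)&(x>-.1)&(x<.29)
    r=cv2.minAreaRect(P[k][:,:2].astype(np.float32)*1000);print(n,"board",r)
    k=(P[:,2]>.05)&(abs(y)<.05)&(x>-.1)&(x<.29)
    r=cv2.minAreaRect(P[k][:,:2].astype(np.float32)*1000);print(n,"upper",r)
    for a,lo,hi in(("post",.119,.132),("tab",.068,.079)):
        k=(P[:,2]>lo)&(P[:,2]<hi)&(abs(y)<.05)&(x>-.08)&(x<.09)
        print(a,k.sum(),"x",np.round(np.percentile(x[k],[2,98])*1000,1),"y",np.round(np.percentile(y[k],[2,98])*1000,1),"z",np.median(P[k][:,2]).round(4))
E
python3 fit.py
python3 - <<'E'
from rig import get_obs
from scipy.spatial.transform import Rotation as R
import numpy as np
print(R.from_quat(get_obs()["ee_rot"]).as_matrix().round(3))
E
```

```text
top board ((538.9312133789062, -9.5579833984375), (149.138671875, 382.00592041015625), 19.141510009765625)
top upper ((534.1218872070312, -0.5536956787109375), (57.88022994995117, 296.3711853027344), 19.94280433654785)
post 114 x [-39.8   5.3] y [-16.6  16.7] z 0.1248
tab 106 x [-28.7  74.2] y [-13.7  17.6] z 0.0739
scene board ((534.3700561523438, -7.9926300048828125), (103.71073913574219, 329.4441223144531), 19.615917205810547)
scene upper ((532.5309448242188, -3.4895477294921875), (59.412452697753906, 298.9639892578125), 17.613346099853516)
post 128 x [-42.   4.] y [-15.7  17.6] z 0.124
tab 127 x [-42.3  72.6] y [-16.4  17.6] z 0.0734
[[-0.001  0.896  0.445]
 [ 0.001  0.445 -0.896]
 [-1.    -0.    -0.002]]
```

```bash
cat > ov.py <<'E'
from h import *
import sys
o=np.array([float(sys.argv[1]),float(sys.argv[2])]);th=np.radians(float(sys.argv[3]))
e=np.array([np.cos(th),np.sin(th)]);f=np.array([-e[1],e[0]])
def W(x,y,z): return np.r_[o+e*x/1e3+f*y/1e3,z/1e3]
def box(x0,x1,h,z): return [W(x0,-h,z),W(x1,-h,z),W(x1,h,z),W(x0,h,z)]
B=[box(-45,110,22,60),box(-42,-28,18,125),box(-5,5,18,125),box(50,74,15,74),box(110,118,29,80),box(232,254,15,88)]
K=5
for n,(r0,r1,c0,c1) in(("top",(180,265,255,395)),("scene",(155,245,240,380))):
    c=np.load(n+"0.npz");im=cv2.resize(c["image"][r0:r1,c0:c1],None,fx=K,fy=K,interpolation=2)[:,:,::-1].copy()
    for b in B:
        q=(proj(c,np.array(b))-[c0,r0]+.5)*K
        cv2.polylines(im,[q.round().astype(np.int32)],True,(0,0,255),1)
    cv2.imwrite(f"pics/ov_{n}_{sys.argv[4]}.png",im)
E
python3 ov.py .5703 -.1006 109.3 a; python3 -c "
import cv2,numpy as np
a=cv2.imread('pics/ov_top_a.png');b=cv2.imread('pics/ov_scene_a.png')
m=np.zeros((a.shape[0],a.shape[1]),np.uint8)
cv2.imwrite('pics/ova.png',cv2.resize(np.vstack([a[:425,:700],b[:450,:700]]),(480,600),interpolation=3))"
```

```text
(no output)
```

View pics/ov_top_a.png

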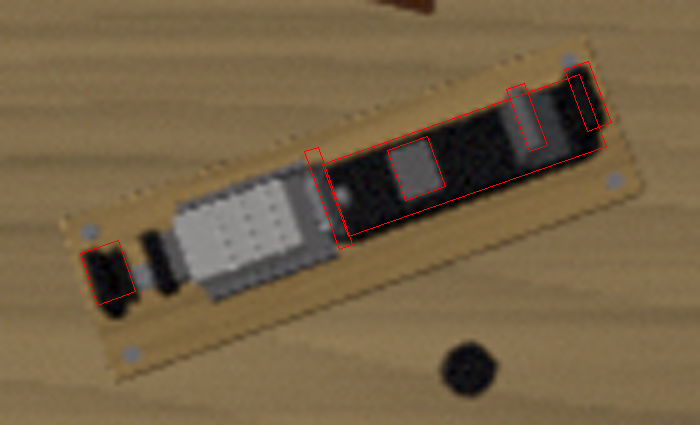

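View pics/ov_scene_a.png

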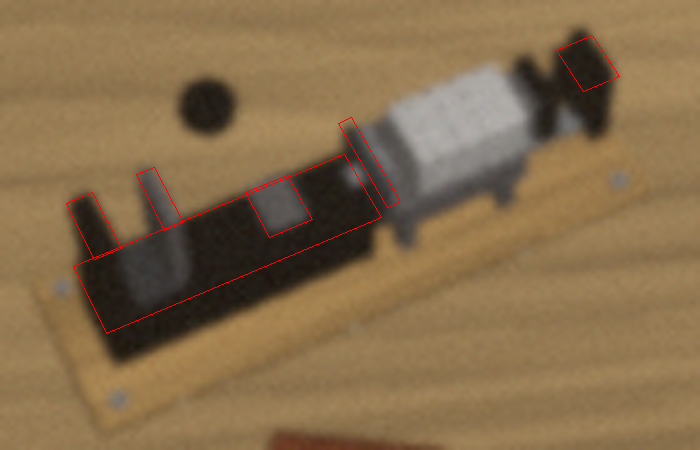

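The overlay fits in both views, so the clamp origin is about (0.570, -0.101) with its x axis at 109.3°. I'll close the fingers and move above the gap in front of the trigger, turned so the finger sides do the pushing.

```bash
python3 -m jog '[[0.013,0.026,0,0.06],[0.03,0.06,0,0.15],[0.05,0.1,0,0.26],[0.066,0.134,0,0.37],[0.082,0.166,0,0.48],[0.1,0.2,0,0.59],[0.116,0.234,0,0.7],[0.133,0.268,0,0.81],[0.15,0.302,0,0.92],[0.166,0.336,0,1.03],[0.183,0.37,0,1.14],[0.2,0.404,0,1.25],[0.217,0.438,0,1.36],[0.234,0.472,0,1.447],[0.248,0.5,0,1.447],[0.262,0.528,0,1.447],[0.262,0.528,0,1.447],[0.262,0.528,0,1.447],[0.262,0.528,0,1.447]]' 1 30
```

```text
time: 1.68
eef_pos: [0.5614, -0.0768, 0.2299]
ee_rot: [-0.119, 0.698, 0.118, 0.696]
contact_force: [-0.2, 0.0, 0.4]
opening: -0.0001
```

```bash
python3 -m jog '[[0,0,-0.03,0],[0,0,-0.065,0],[0,0,-0.1,0],[0,0,-0.12,0],[0,0,-0.13,0],[0,0,-0.13,0],[0,0,-0.13,0]]'
cat > snap.py <<'E'
from h import *
from rig import camera,get_obs
import sys
o=get_obs();print(o["time"],np.round(o["eef_pos"],4),np.round(o["contact_force"],2))
ims=[]
for n,(r0,r1,c0,c1) in(("scene",(135,245,240,390)),("top",(170,265,255,395))):
    c=camera(n);np.savez(f"{n}_{sys.argv[1]}.npz",**c)
    ims.append(cv2.resize(c["image"][r0:r1,c0:c1],(640,290),interpolation=2)[:,:,::-1] if 0 else cv2.resize(c["image"][r0:r1,c0:c1],None,fx=2.9,fy=2.9,interpolation=2)[:,:,::-1])
w=max(i.shape[1] for i in ims)
ims=[cv2.copyMakeBorder(i,0,0,0,w-i.shape[1],0) for i in ims]
cv2.imwrite(f"pics/s_{sys.argv[1]}.png",np.vstack(ims))
E
python3 snap.py a
```

```text
time: 2.27
eef_pos: [0.5615, -0.0778, 0.1004]
ee_rot: [-0.118, 0.698, 0.118, 0.696]
contact_force: [0.8, -0.4, 0.9]
opening: -0.0001
2.2667 [ 0.5615 -0.0778  0.1004] [ 0.83 -0.36  0.92]
```

View pics/s_a.png

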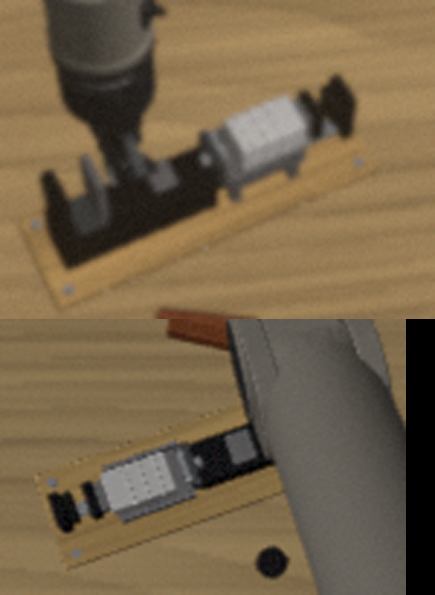

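Picture: the closed fingertips are at about (130,165) in the scene crop, between the trigger (95,185) and the tab (160,178), clear of both. Next I'll estimate the pad-to-cap and cartridge-to-stop gaps, and move close to the trigger.

```bash
cat > prof.py <<'E'
from h import *
import sys
o=np.array([.5703,-.1006]);th=np.radians(109.3);e=np.array([np.cos(th),np.sin(th)]);f=np.array([-e[1],e[0]])
for n in sys.argv[1:]:
    P=cloud(np.load(n)).reshape(-1,3);d=P[:,:2]-o;x=d@e*1e3;y=d@f*1e3;z=P[:,2]*1e3
    k=(abs(y)<13)&(x>105)&(x<260)
    print(n)
    for a in range(106,260,3):
        m=k&(abs(x-a)<1.5)
        if m.any(): print(f"{a}:{np.percentile(z[m],90):.0f}",end=" ")
    print()
E
python3 prof.py top0.npz scene0.npz
python3 -m jog '[[0.001,-0.0035,0,0],[0.002,-0.006,0,0],[0.002,-0.006,0,0]]'
```

```text
top0.npz
106:70 109:71 112:85 115:82 118:85 121:83 124:80 127:49 130:48 133:48 136:89 139:91 142:87 145:88 148:89 151:91 154:88 157:89 160:89 163:91 166:89 169:89 172:89 175:89 178:88 181:88 184:88 187:88 190:89 193:88 196:89 199:92 202:82 205:82 208:83 211:89 214:86 217:86 220:85 223:69 226:38 229:36 232:79 235:85 238:84 241:84 244:90 247:90 250:92 253:91 256:87 
scene0.npz
106:74 109:79 112:82 115:83 118:82 121:80 124:75 127:48 130:49 133:82 136:88 139:88 142:87 145:87 148:87 151:88 154:87 157:87 160:87 163:88 166:89 169:87 172:87 175:88 178:87 181:88 184:89 187:88 190:87 193:87 196:87 199:86 202:81 205:81 208:82 211:85 214:85 217:84 220:83 223:19 226:23 229:64 232:81 235:82 238:83 241:87 244:87 247:89 250:90 253:87 256:15 259:15 
time: 2.62
eef_pos: [0.5657, -0.0843, 0.1028]
ee_rot: [-0.119, 0.696, 0.117, 0.698]
contact_force: [-0.1, -0.1, -0.4]
opening: 0.0003
```

```bash
python3 -m jog '[[0,0,0,0],[0,0,0,0],[0,0,0,0]]'; python3 -m jog '[[0,0,-0.001,0],[0,0,-0.001,0],[0,0,-0.001,0]]'
```

```text
time: 2.87
eef_pos: [0.5657, -0.0843, 0.103]
ee_rot: [-0.119, 0.696, 0.117, 0.698]
contact_force: [-1.2, 0.6, -1.1]
opening: 0.0
time: 3.12
eef_pos: [0.5656, -0.0843, 0.1018]
ee_rot: [-0.119, 0.696, 0.117, 0.698]
contact_force: [-0.3, -0.3, -0.2]
opening: 0.0
```

```bash
python3 -m jog '[[0.0007,-0.002,0,0],[0.0013,-0.0038,0,0],[0.002,-0.0057,0,0],[0.002,-0.0057,0,0]]';python3 -m jog '[[0,0,0,0],[0,0,0,0]]'
```

```text
time: 3.45
eef_pos: [0.5674, -0.089, 0.1018]
ee_rot: [-0.119, 0.697, 0.118, 0.698]
contact_force: [-2.3, 4.3, 2.0]
opening: -0.0003
time: 3.62
eef_pos: [0.5672, -0.0882, 0.1018]
ee_rot: [-0.119, 0.697, 0.118, 0.698]
contact_force: [-2.6, 3.6, 2.6]
opening: -0.0003
```

```bash
python3 snap.py b
```

```text
3.6167 [ 0.5672 -0.0882  0.1018] [-2.57  3.64  2.6 ]
```

View pics/s_b.png

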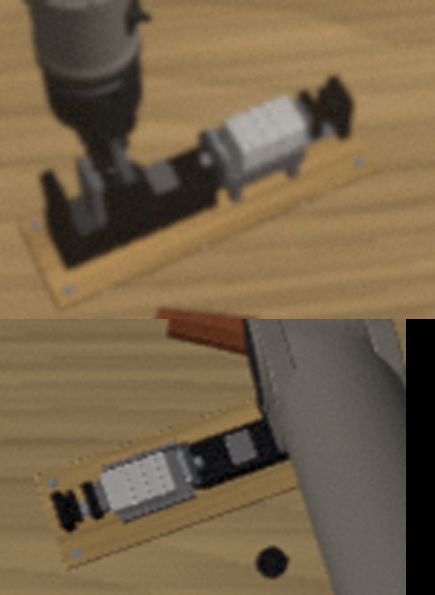

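Picture: the fingers now touch the paddle and the force is about 4.5 N. I'll finish the first stroke.

```bash
python3 -m jog '[[0.001,-0.003,0,0],[0.002,-0.006,0,0],[0.003,-0.009,0,0],[0.004,-0.0114,0,0],[0.004,-0.0114,0,0],[0.004,-0.0114,0,0]]'
```

```text
time: 4.22
eef_pos: [0.571, -0.0989, 0.1018]
ee_rot: [-0.118, 0.697, 0.119, 0.697]
contact_force: [-3.0, 5.2, 3.2]
opening: -0.0
```

```bash
python3 -m jog '[[0.0008,-0.0023,0,0],[0.0008,-0.0023,0,0],[0.0008,-0.0023,0,0]]'; python3 snap.py c
```

```text
time: 4.47
eef_pos: [0.5714, -0.1, 0.1018]
ee_rot: [-0.118, 0.697, 0.119, 0.697]
contact_force: [-4.1, 6.3, 3.3]
opening: 0.0002
4.4667 [ 0.5714 -0.1     0.1018] [-4.11  6.29  3.32]
```

View pics/s_c.png

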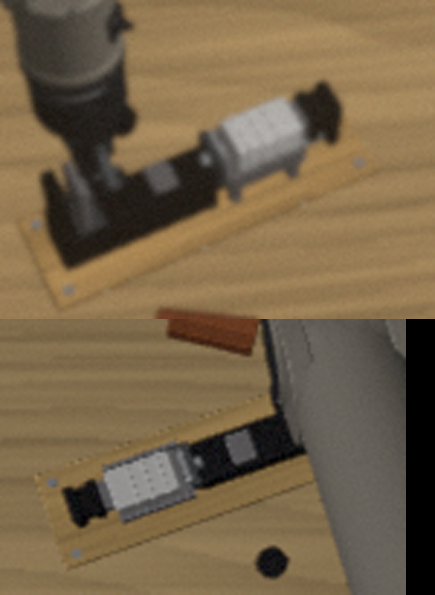

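Picture: the jaw has closed on the cap and the cartridge has begun to slide. I'll back off fully and pause.

```bash
python3 prof.py scene_c.npz top_c.npz; python3 -m jog '[[-0.002,0.006,0,0],[-0.004,0.0115,0,0],[-0.0065,0.0185,0,0],[-0.0065,0.0185,0,0],[-0.0065,0.0185,0,0],[-0.0065,0.0185,0,0]]'; python3 snap.py d; python3 prof.py scene_d.npz top_d.npz
```

```text
scene_c.npz
106:71 109:79 112:82 115:82 118:82 121:81 124:68 127:49 130:85 133:88 136:87 139:88 142:88 145:87 148:88 151:87 154:88 157:87 160:88 163:88 166:90 169:87 172:88 175:88 178:88 181:88 184:89 187:88 190:87 193:87 196:85 199:82 202:81 205:83 208:87 211:85 214:84 217:84 220:84 223:83 226:86 229:89 232:90 235:88 238:87 241:14 244:15 247:12 250:14 253:14 256:17 259:14 
top_c.npz
106:71 109:71 112:84 115:82 118:84 121:81 124:79 127:48 130:86 133:89 136:88 139:90 142:90 145:89 148:90 151:89 154:88 157:88 160:88 163:89 166:92 169:92 172:88 175:89 178:90 181:90 184:93 187:87 190:89 193:87 196:87 199:83 202:83 205:81 208:86 211:86 214:86 217:84 220:84 223:87 226:84 229:89 232:91 235:89 238:92 241:83 244:15 247:14 250:14 253:15 256:15 259:15 
time: 5.07
eef_pos: [0.5651, -0.0823, 0.1019]
ee_rot: [-0.118, 0.697, 0.119, 0.697]
contact_force: [-0.2, -0.6, 0.4]
opening: 0.0001
5.0667 [ 0.5651 -0.0823  0.1019] [-0.17 -0.63  0.38]
scene_d.npz
106:70 109:80 112:80 115:83 118:82 121:80 124:65 127:47 130:85 133:89 136:88 139:88 142:91 145:89 148:88 151:88 154:89 157:89 160:87 163:87 166:88 169:89 172:89 175:89 178:88 181:89 184:88 187:87 190:88 193:88 196:85 199:83 202:82 205:82 208:85 211:86 214:85 217:82 220:84 223:84 226:82 229:84 232:87 235:88 238:89 241:88 244:15 247:13 250:11 253:13 256:15 259:16 
top_d.npz
106:73 109:74 112:80 115:82 118:83 121:81 124:81 127:48 130:85 133:90 136:88 139:89 142:90 145:89 148:88 151:87 154:88 157:92 160:88 163:89 166:88 169:88 172:89 175:89 178:88 181:90 184:90 187:88 190:89 193:89 196:86 199:82 202:82 205:83 208:85 211:90 214:87 217:87 220:73 223:85 226:88 229:83 232:89 235:90 238:91 241:90 244:85 247:14 250:16 253:14 256:15 259:13
```

View pics/s_d.png

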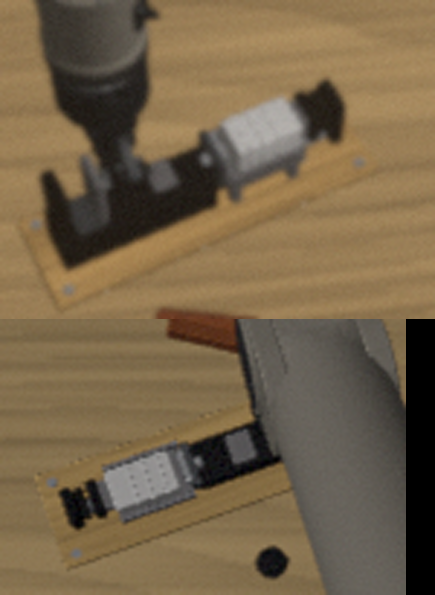

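The jaw has kept tooth 2 (12 mm) and the cap is about 2 mm off the pad. Second stroke, checking the force as it goes.

```bash
python3 -m jog '[[0,0,0,0],[0,0,0,0],[0.001,-0.003,0,0],[0.002,-0.006,0,0],[0.003,-0.009,0,0],[0.004,-0.0113,0,0],[0.004,-0.0113,0,0]]'; python3 -m jog '[[0.0007,-0.002,0,0],[0.001,-0.003,0,0],[0.001,-0.003,0,0]]'
```

```text
time: 5.75
eef_pos: [0.5686, -0.0921, 0.1018]
ee_rot: [-0.118, 0.697, 0.12, 0.697]
contact_force: [-2.4, 4.9, 2.7]
opening: -0.0002
time: 6.0
eef_pos: [0.5689, -0.093, 0.1018]
ee_rot: [-0.117, 0.698, 0.121, 0.696]
contact_force: [-3.4, 7.4, 4.0]
opening: 0.0002
```

```bash
python3 -m jog '[[0.0007,-0.002,0,0],[0.0012,-0.0035,0,0],[0.0015,-0.0045,0,0],[0.0015,-0.0045,0,0]]'
```

```text
time: 6.33
eef_pos: [0.5697, -0.0954, 0.1019]
ee_rot: [-0.117, 0.698, 0.123, 0.696]
contact_force: [-3.4, 6.0, 4.2]
opening: -0.0003
```

```bash
python3 -m jog '[[0.0007,-0.002,0,0],[0.0012,-0.0035,0,0],[0.0015,-0.0045,0,0],[0.0015,-0.0045,0,0]]'; python3 snap.py e; python3 prof.py scene_e.npz top_e.npz
```

```text
time: 6.67
eef_pos: [0.5703, -0.0969, 0.1019]
ee_rot: [-0.116, 0.699, 0.125, 0.695]
contact_force: [-5.1, 8.0, 5.5]
opening: 0.0001
6.6667 [ 0.5703 -0.0969  0.1019] [-5.15  8.    5.54]
scene_e.npz
106:71 109:79 112:83 115:84 118:82 121:81 124:88 127:87 130:88 133:88 136:88 139:89 142:88 145:88 148:89 151:88 154:87 157:87 160:89 163:89 166:89 169:86 172:87 175:88 178:87 181:88 184:88 187:88 190:82 193:81 196:81 199:84 202:86 205:85 208:84 211:84 214:82 217:84 220:85 223:88 226:90 229:87 232:13 235:13 238:13 241:13 244:15 247:14 250:15 253:17 256:15 259:15 
top_e.npz
106:72 109:72 112:83 115:83 118:82 121:83 124:88 127:86 130:88 133:90 136:86 139:88 142:87 145:89 148:87 151:90 154:90 157:88 160:87 163:88 166:89 169:89 172:90 175:88 178:89 181:88 184:89 187:89 190:87 193:83 196:84 199:85 202:86 205:88 208:86 211:83 214:86 217:84 220:87 223:93 226:92 229:91 232:85 235:14 238:16 241:16 244:14 247:16 250:17 253:17 256:17 259:15
```

View pics/s_e.png

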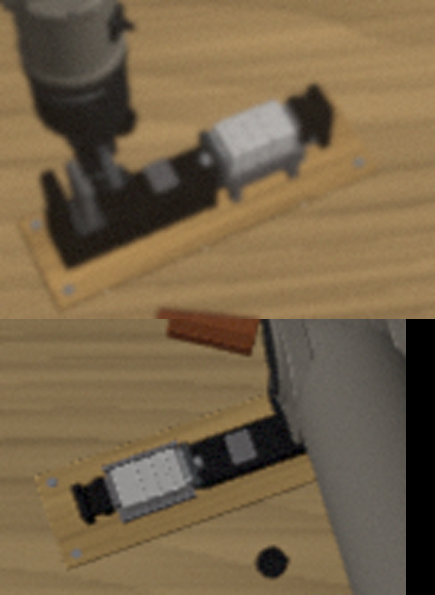

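```bash
python3 -m jog '[[0.0007,-0.002,0,0],[0.0013,-0.004,0,0],[0.0013,-0.004,0,0],[0.0013,-0.004,0,0]]'
python3 - <<'E'
from rig import get_obs
from scipy.spatial.transform import Rotation as R
import numpy as np
o=get_obs();M=R.from_quat(o["ee_rot"]).as_matrix();print(M.round(3),np.degrees(np.arctan2(M[1,2],M[0,2])))
d=np.array(o["eef_pos"])[:2]-[.5703,-.1006];th=np.radians(109.3);print(d@[np.cos(th),np.sin(th)])
E
```

```text
time: 7.1
eef_pos: [0.5705, -0.0977, 0.1019]
ee_rot: [-0.116, 0.699, 0.127, 0.694]
contact_force: [-5.5, 9.1, 6.2]
opening: -0.0
[[-0.009 -0.338  0.941]
 [ 0.014  0.941  0.338]
 [-1.     0.017 -0.004]] 19.772289326592656
0.0027020179372764432
```

```bash
python3 -m jog '[[0.0007,-0.002,0,0],[0.0013,-0.004,0,0],[0.0018,-0.005,0,0],[0.0019,-0.0055,0,0],[0.0019,-0.0055,0,0],[0.0019,-0.0055,0,0]]'; python3 snap.py f; python3 prof.py scene_f.npz top_f.npz
```

```text
time: 7.6
eef_pos: [0.5712, -0.0997, 0.102]
ee_rot: [-0.115, 0.7, 0.129, 0.693]
contact_force: [-5.1, 8.7, 5.5]
opening: 0.0004
7.6 [ 0.5712 -0.0997  0.102 ] [-5.14  8.73  5.48]
scene_f.npz
106:74 109:82 112:83 115:82 118:81 121:80 124:87 127:90 130:88 133:87 136:87 139:88 142:87 145:88 148:88 151:89 154:89 157:87 160:89 163:87 166:88 169:87 172:88 175:88 178:88 181:88 184:88 187:87 190:83 193:84 196:86 199:84 202:85 205:83 208:81 211:85 214:84 217:88 220:90 223:90 226:87 229:12 232:12 235:16 238:16 241:15 244:14 247:15 250:16 253:14 256:14 259:15 
top_f.npz
106:71 109:72 112:84 115:82 118:83 121:83 124:87 127:88 130:89 133:88 136:90 139:90 142:88 145:89 148:87 151:91 154:89 157:91 160:88 163:89 166:88 169:90 172:87 175:88 178:90 181:87 184:89 187:87 190:85 193:81 196:87 199:87 202:86 205:87 208:86 211:85 214:85 217:88 220:90 223:90 226:90 229:85 232:17 235:17 238:13 241:17 244:14 247:15 250:19 253:13 256:14 259:15
```

View pics/s_f.png

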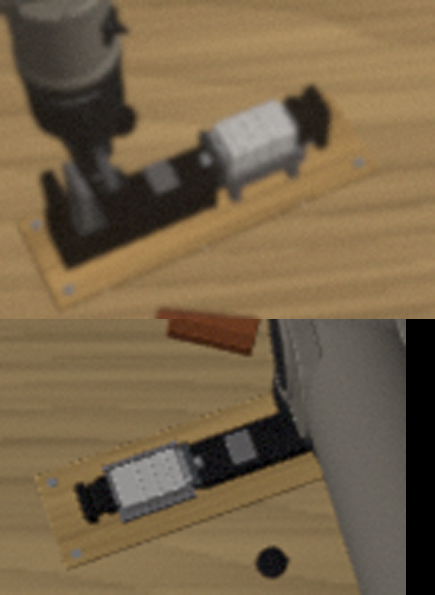

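The cap is sliding in, with about 5 mm still showing, and the jaw is past tooth 4. I'll release and pause, then start the third, careful stroke.

```bash
python3 -m jog '[[-0.002,0.006,0,0],[-0.004,0.0115,0,-0.01],[-0.0065,0.0185,0,-0.015],[-0.0065,0.0185,0,-0.015],[-0.0065,0.0185,0,-0.015],[-0.0065,0.0185,0,-0.015],[-0.0065,0.0185,0,-0.015],[-0.0065,0.0185,0,-0.015]]'; python3 snap.py g; python3 prof.py scene_g.npz top_g.npz
```

```text
time: 8.37
eef_pos: [0.5648, -0.0819, 0.1019]
ee_rot: [-0.11, 0.7, 0.124, 0.694]
contact_force: [-0.4, 0.5, -0.2]
opening: -0.0002
8.3667 [ 0.5648 -0.0819  0.1019] [-0.38  0.48 -0.21]
scene_g.npz
106:72 109:81 112:82 115:82 118:82 121:84 124:88 127:88 130:88 133:87 136:87 139:89 142:88 145:87 148:88 151:88 154:87 157:89 160:88 163:90 166:90 169:88 172:87 175:88 178:88 181:87 184:87 187:85 190:82 193:84 196:87 199:86 202:86 205:83 208:83 211:83 214:81 217:85 220:89 223:89 226:89 229:88 232:12 235:14 238:14 241:15 244:15 247:14 250:15 253:15 256:16 259:13 
top_g.npz
106:71 109:72 112:82 115:84 118:83 121:83 124:89 127:86 130:89 133:89 136:91 139:88 142:89 145:90 148:90 151:91 154:89 157:90 160:87 163:88 166:89 169:89 172:88 175:89 178:89 181:89 184:89 187:87 190:86 193:82 196:86 199:87 202:88 205:86 208:82 211:84 214:86 217:84 220:90 223:93 226:93 229:92 232:88 235:13 238:16 241:13 244:14 247:15 250:18 253:15 256:16 259:15
```

```bash
python3 -m jog '[[0.001,-0.003,0,0],[0.002,-0.006,0,0],[0.003,-0.009,0,0],[0.004,-0.0113,0,0],[0.0045,-0.0128,0,0],[0.005,-0.0142,0,0],[0.0055,-0.0156,0,0],[0.0055,-0.0156,0,0],[0.0055,-0.0156,0,0]]'; python3 snap.py h; python3 prof.py scene_h.npz top_h.npz
```

```text
time: 9.22
eef_pos: [0.569, -0.0934, 0.1019]
ee_rot: [-0.109, 0.701, 0.126, 0.693]
contact_force: [-5.7, 9.5, 4.7]
opening: -0.0001
9.2167 [ 0.569  -0.0934  0.1019] [-5.66  9.47  4.74]
scene_h.npz
106:71 109:80 112:83 115:81 118:82 121:84 124:87 127:89 130:89 133:87 136:88 139:90 142:88 145:89 148:87 151:88 154:89 157:88 160:90 163:89 166:86 169:87 172:87 175:87 178:87 181:89 184:88 187:86 190:85 193:85 196:86 199:84 202:84 205:84 208:83 211:88 214:90 217:90 220:88 223:12 226:17 229:15 232:15 235:14 238:14 241:13 244:15 247:12 250:13 253:13 256:13 259:14 
top_h.npz
106:73 109:71 112:83 115:84 118:84 121:82 124:89 127:90 130:88 133:89 136:89 139:90 142:90 145:89 148:89 151:88 154:88 157:89 160:90 163:88 166:90 169:86 172:89 175:89 178:89 181:87 184:89 187:90 190:87 193:86 196:89 199:86 202:84 205:85 208:85 211:91 214:91 217:91 220:88 223:85 226:15 229:16 232:14 235:14 238:14 241:13 244:15 247:13 250:13 253:16 256:14 259:13
```

```bash
python3 -m jog '[[0.001,-0.003,0,0],[0.0015,-0.0042,0,0],[0.0017,-0.0047,0,0],[0.0017,-0.0047,0,0],[0.0017,-0.0047,0,0]]'
```

```text
time: 9.73
eef_pos: [0.5691, -0.0937, 0.1019]
ee_rot: [-0.109, 0.702, 0.129, 0.692]
contact_force: [-7.0, 10.7, 6.6]
opening: -0.0001
```

```bash
python3 -m jog '[[0.001,-0.003,0,0],[0.0015,-0.0042,0,0],[0.0018,-0.0052,0,0],[0.002,-0.0058,0,0],[0.002,-0.0058,0,0],[0.002,-0.0058,0,0]]'; python3 snap.py i; python3 prof.py scene_i.npz top_i.npz
```

```text
time: 10.23
eef_pos: [0.5692, -0.0943, 0.102]
ee_rot: [-0.108, 0.703, 0.133, 0.691]
contact_force: [-8.3, 11.8, 6.9]
opening: 0.0001
10.2333 [ 0.5692 -0.0943  0.102 ] [-8.29 11.84  6.93]
scene_i.npz
106:72 109:79 112:83 115:82 118:81 121:81 124:87 127:88 130:89 133:89 136:87 139:86 142:87 145:88 148:89 151:87 154:88 157:87 160:87 163:88 166:86 169:88 172:90 175:88 178:87 181:89 184:87 187:86 190:86 193:85 196:86 199:85 202:84 205:84 208:87 211:89 214:91 217:88 220:87 223:12 226:9 229:11 232:13 235:14 238:13 241:15 244:14 247:13 250:14 253:14 256:15 259:15 
top_i.npz
106:74 109:73 112:85 115:83 118:84 121:82 124:85 127:87 130:88 133:91 136:91 139:88 142:87 145:90 148:89 151:89 154:89 157:88 160:87 163:89 166:89 169:90 172:89 175:90 178:90 181:87 184:89 187:89 190:87 193:86 196:87 199:87 202:85 205:84 208:85 211:88 214:90 217:88 220:91 223:82 226:16 229:14 232:16 235:13 238:16 241:18 244:16 247:16 250:12 253:15 256:14 259:15
```

View pics/s_i.png

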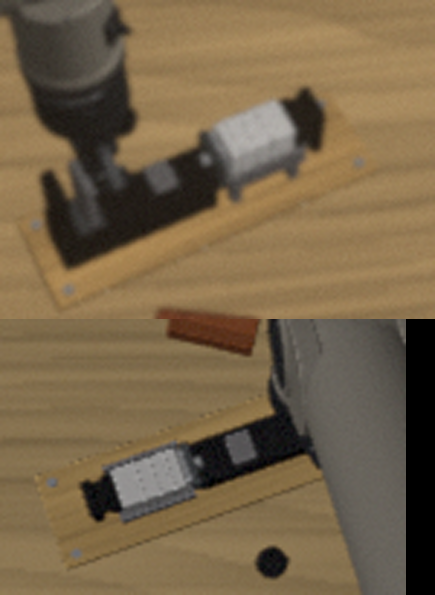

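The gap is closed: the black cap meets the white body at about (297,125) in the scene crop. Force now rises with almost no motion (10.8, 12.4, then 13.9 N), so it is bearing. I'll press slightly more and hold.

```bash
python3 -m jog '[[0.001,-0.003,0,0],[0.0015,-0.0042,0,0],[0.002,-0.0055,0,0],[0.0022,-0.0063,0,0],[0.0022,-0.0063,0,0],[0.0022,-0.0063,0,0],[0.0022,-0.0063,0,0],[0.0022,-0.0063,0,0],[0.0022,-0.0063,0,0],[0.0022,-0.0063,0,0]]'
```

```text
time: 11.17
eef_pos: [0.5693, -0.0946, 0.1021]
ee_rot: [-0.107, 0.704, 0.137, 0.689]
contact_force: [-8.4, 14.8, 9.4]
opening: 0.0003
```

Push along the bar is 16.8 N, so about 8–13 N on the cap, and it was held for over 0.5 s. Now I'll let go of the trigger fully and check the cap before pressing the tab.

```bash
python3 -m jog '[[-0.001,0.003,0,0],[-0.003,0.009,0,-0.015],[-0.0055,0.0155,0,-0.03],[-0.0055,0.0155,0,-0.03],[-0.0055,0.0155,0,-0.03],[-0.0055,0.0155,0,-0.03]]'; python3 snap.py j; python3 prof.py scene_j.npz top_j.npz
python3 - <<'E'
import numpy as np,cv2
for n,(r0,r1,c0,c1) in(("scene",(160,220,300,380)),):
  a=np.load(f"{n}0.npz")["image"];b=np.load(f"{n}_i.npz")["image"];c=np.load(f"{n}_j.npz")["image"]
  cv2.imwrite("pics/cmp.png",np.hstack([cv2.resize(i[r0:r1,c0:c1],None,fx=3.3,fy=5,interpolation=2) if 0 else cv2.resize(i[r0:r1,c0:c1],None,fx=3.3,fy=3.3,interpolation=2) for i in(a,b,c)])[:,:,::-1])
E
```

```text
time: 11.67
eef_pos: [0.5641, -0.0802, 0.1021]
ee_rot: [-0.096, 0.705, 0.126, 0.691]
contact_force: [0.1, 0.2, -0.1]
opening: -0.0001
11.6667 [ 0.5641 -0.0802  0.1021] [ 0.06  0.19 -0.11]
scene_j.npz
106:70 109:80 112:82 115:82 118:81 121:83 124:88 127:87 130:87 133:88 136:88 139:87 142:88 145:88 148:89 151:88 154:88 157:86 160:88 163:90 166:89 169:87 172:89 175:88 178:88 181:88 184:88 187:87 190:84 193:85 196:85 199:84 202:83 205:85 208:83 211:85 214:87 217:88 220:89 223:88 226:13 229:14 232:13 235:14 238:14 241:13 244:14 247:15 250:14 253:14 256:15 259:15 
top_j.npz
106:73 109:72 112:82 115:85 118:81 121:82 124:88 127:88 130:89 133:89 136:89 139:89 142:89 145:89 148:87 151:90 154:89 157:89 160:88 163:90 166:90 169:88 172:88 175:88 178:88 181:86 184:88 187:89 190:88 193:87 196:88 199:87 202:82 205:85 208:84 211:83 214:88 217:92 220:92 223:93 226:92 229:18 232:13 235:17 238:13 241:17 244:15 247:14 250:18 253:16 256:17 259:17
```

View pics/cmp.png

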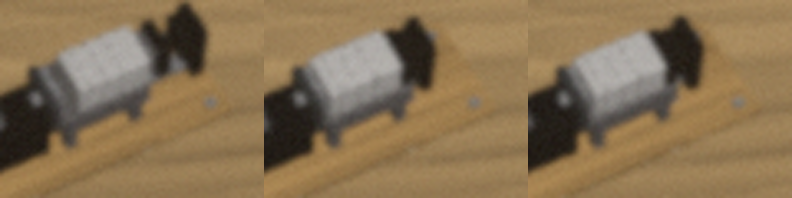

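View pics/s_j.png

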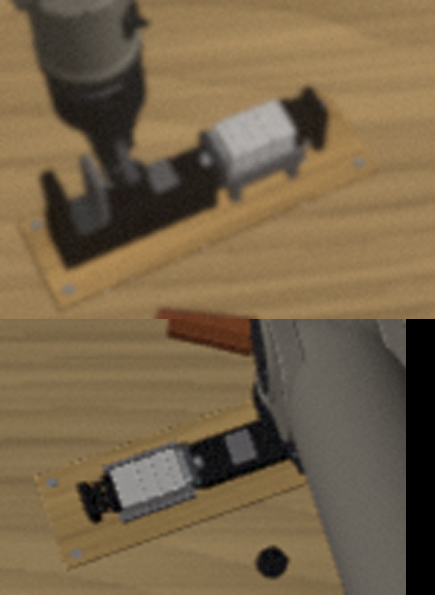

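The cap is home: no neck shows in the last two panels, where the grey neck stood at (158,50) in the first. The trigger has been let go and the jaw holds tooth 5. Next, move over the tab.

```bash
python3 -m jog '[[-0.005,0.013,0.004,0],[-0.01,0.026,0.004,0],[-0.0143,0.0381,0,0],[-0.0143,0.0381,-0.01,0],[-0.0143,0.0381,-0.018,0],[-0.0143,0.0381,-0.018,0],[-0.0143,0.0381,-0.018,0]]'; python3 snap.py k
```

```text
time: 12.35
eef_pos: [0.5491, -0.0425, 0.083]
ee_rot: [-0.096, 0.706, 0.126, 0.69]
contact_force: [-0.3, -0.1, 0.7]
opening: 0.0
12.35 [ 0.5491 -0.0425  0.083 ] [-0.28 -0.06  0.7 ]
```

View pics/s_k.png

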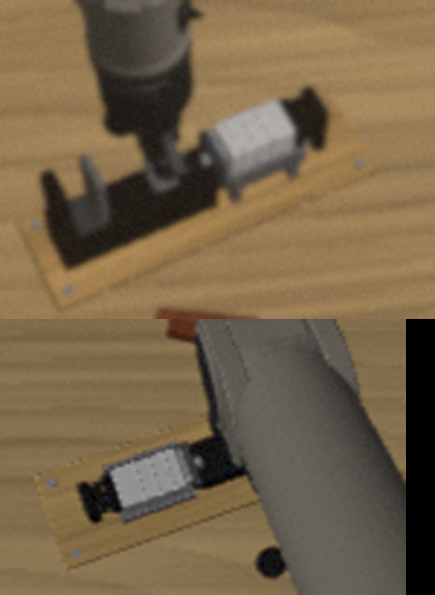

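Picture: the fingertips are right over the tab, at about (163,178) in the scene crop. I'll press it.

```bash
python3 -m jog '[[0,0,-0.005,0],[0,0,-0.009,0],[0,0,-0.013,0],[0,0,-0.016,0],[0,0,-0.0175,0],[0,0,-0.0175,0],[0,0,-0.0175,0],[0,0,-0.0175,0],[0,0,-0.0175,0],[0,0,-0.0175,0],[0,0,-0.0175,0],[0,0,-0.0175,0]]'; python3 snap.py l; python3 prof.py scene_l.npz
```

```text
time: 13.45
eef_pos: [0.55, -0.0427, 0.0664]
ee_rot: [-0.096, 0.705, 0.125, 0.691]
contact_force: [2.0, -2.4, 3.5]
opening: -0.0001
13.45 [ 0.55   -0.0427  0.0664] [ 2.   -2.43  3.5 ]
scene_l.npz
106:71 109:80 112:83 115:81 118:81 121:82 124:88 127:88 130:88 133:88 136:87 139:87 142:88 145:89 148:88 151:90 154:87 157:90 160:87 163:87 166:89 169:88 172:88 175:88 178:89 181:89 184:89 187:86 190:85 193:85 196:87 199:84 202:11 205:13 208:32 211:36 214:35 217:36 220:34 223:35 226:34 229:33 232:79 235:81 238:83 241:86 244:88 247:89 250:88 253:86 256:10 259:13
```

View pics/s_l.png

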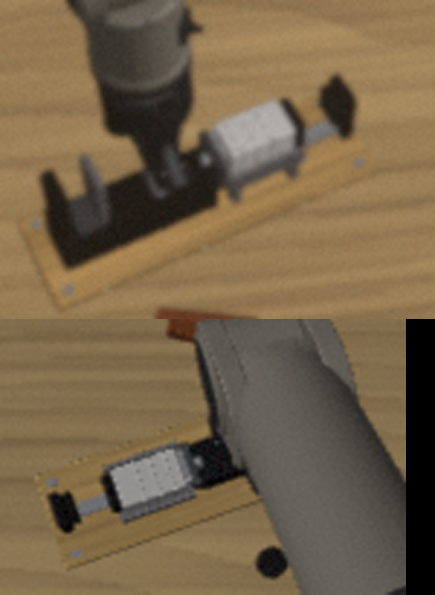

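The jaw sprang fully open: its front is back at 232 mm. The body plus cap now spans 123–201 mm, which is 78 mm and means home. Retracting.

```bash
python3 -m jog '[[0,0,0,0],[0,0,0.01,0],[0,0,0.03,0],[0,0,0.06,0],[0,0,0.1,0],[0,0,0.14,0],[0,-0.03,0.18,0],[0,-0.07,0.2,0],[0,-0.11,0.2,0],[0,-0.15,0.2,0],[0,-0.18,0.2,0],[0,-0.2,0.2,0],[0,-0.2,0.2,0],[0,-0.2,0.2,0]]'; python3 snap.py m; python3 prof.py scene_m.npz top_m.npz; python3 fit.py >/dev/null
python3 - <<'E'
from h import *
P=cloud(np.load("scene_m.npz")).reshape(-1,3);o=np.array([.5703,-.1006]);th=np.radians(109.3)
d=P[:,:2]-o;x=d@[np.cos(th),np.sin(th)]*1e3;y=d@[-np.sin(th),np.cos(th)]*1e3;z=P[:,2]*1e3
k=(abs(y)<12)&(x>52)&(x<72);print("tab z",np.median(z[k]))
k=(abs(y)<14)&(x>-20)&(x<20)&(z>110);print("trigger x",np.percentile(x[k],[5,95]) if k.any() else None)
E
```

```text
time: 14.72
eef_pos: [0.5492, -0.243, 0.2661]
ee_rot: [-0.095, 0.706, 0.125, 0.691]
contact_force: [0.5, 0.8, 0.6]
opening: -0.0004
14.7167 [ 0.5492 -0.243   0.2661] [0.51 0.81 0.64]
scene_m.npz
106:72 109:81 112:82 115:82 118:83 121:85 124:88 127:87 130:89 133:88 136:89 139:87 142:88 145:88 148:88 151:87 154:88 157:89 160:87 163:87 166:89 169:88 172:88 175:88 178:88 181:88 184:87 187:87 190:86 193:87 196:86 199:84 202:13 205:14 208:12 211:32 214:34 217:36 220:35 223:36 226:36 229:34 232:81 235:82 238:82 241:85 244:90 247:91 250:89 253:84 256:11 259:13 
top_m.npz
106:73 109:73 112:82 115:84 118:84 121:83 124:85 127:89 130:88 133:89 136:89 139:87 142:92 145:89 148:89 151:89 154:90 157:88 160:89 163:89 166:90 169:87 172:90 175:91 178:89 181:89 184:88 187:88 190:86 193:87 196:86 199:85 202:81 205:37 208:36 211:35 214:35 217:35 220:35 223:38 226:38 229:35 232:80 235:84 238:83 241:84 244:88 247:91 250:92 253:89 256:82 
tab z 72.76286728772541
trigger x [-5.38906747  3.90525535]
```

View pics/s_m.png

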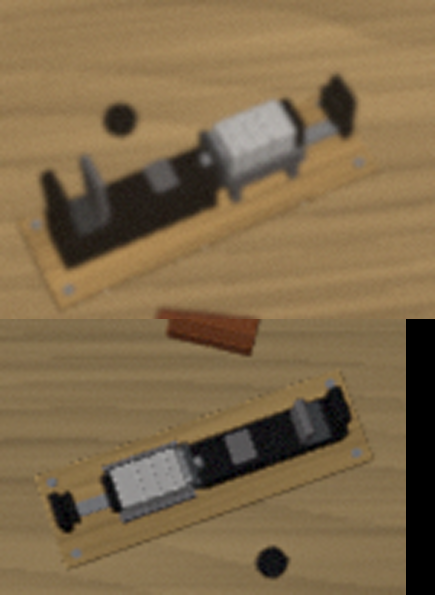

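Everything is at rest: the trigger spans -5 to 4 mm, the tab top is at about 73 mm, the jaw is open, and the arm is clear. Handing in.

```bash
python3 -c "
from rig import sign_off;print(sign_off())"
```

```text
the job is handed in; nothing more can be done
None
```

I pressed the cap home with two full trigger strokes and a gentler third, then held it for about half a second. I then let go of the trigger, held the release tab down about 7–8 mm until the jaw sprang open, backed the arm away and handed the job in. `sign_off` reported no verdict. It took about 15 s of the 58 s.

**What the last checks showed (camera depth, good to about 2 mm):**
- **Cap:** no gap is visible, and body plus cap measure about 78 mm, which is the fully home length.
- **Jaw:** fully open, with its front back at 232 mm.
- **Trigger and tab:** both at rest. The tab read 73 mm against 74 mm when up.
- **Cartridge:** lying in the trough against the stop, its centre about 33 mm from the stop face.
- **Robot:** about 0.2 m clear of the clamp. The check valve and shrimp cave looked untouched. I did not compare the other bystanders, but the arm stayed away from them.

**Not measured directly:** I could not read the force on the cap. The trigger push peaked at 16.8 N. After taking off the springs that is roughly 8–13 N on the cap, inside the 5–18 N window. The pad's compression of about 2.3 mm (11 N) agrees. No check failed or disagreed.

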